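Tip the slotted plate out of its nest onto the turntable

TASK

Take the slotted aluminium camera plate out of its nest: its pocket leaves no room for fingers, so press down the end at the thumb notch until the plate is fully tipped up and its other end stands clear of the rim. Then lift it out by that raised end and lay it flat, same side up, in the middle of the round rubber pad on the turntable, leaving the white lens standing where it is.

Things in the scene. Friction and masses are not known exactly. Their poses are not given: they have to be found in the camera images.
- plate: Plain aluminium plate 100 x 40 x 10 mm (x,y,z), 90 g, with a 60 x 10 mm slot along its middle; origin: centre of underside, +x end at the thumb notch. The twin pocket holds a toothed, unslotted steel block of the same outline: not wanted. Fully tipped (0.35 rad) the -x end's top is 17 mm above the nest's rim; its last 30 mm clear the rim, to grip across the 40 mm width from above.
- nest: Fixed black nest 140 x 164 x 36 mm high; origin: centre of underside. Two pockets 110 x 44 mm along x at y = +-40 mm; parts lie flat, tops at 35 mm. At +x each end wall is cut to 20 mm high (thumb notch), so a finger may overhang. Part rests on a stiff rocker, pivot at x = +5, z = 23 mm: press its +x end with 3-5 N, it sinks 15 mm to a stop and stays tipped. Pressing -x does nothing.
- pad (a point): Centre of the top of the round black rubber pad, 130 mm in diameter, inlaid in the low aluminium turntable with a knurled edge (280 mm across, top 20 mm above the counter, locked: does not turn). The turntable's centre lies 60 mm along the point's +x axis.
- lens: White plastic lens standing upright on the turntable, about 150 mm from the pad's centre, across the turntable's middle: 66 mm in diameter, 78 mm tall, 0.35 kg. Origin at the centre of its underside, z up. Leave it alone.
Things that resemble listed ones, but are neither listed nor needed, are in the scene too. What is shaped like the nest but orange or yellow is not meant.

How it is judged:
On the way:
1. the plate is tipped up in its pocket by at least 11 degrees (angle between plate's own z axis and vertical between 0.2 and 0.6 rad and z of plate in the frame of nest below 0.045 m and horizontal distance between plate and nest below 0.07 m), for 0.2 s.
At the end, for the whole second after the job is handed in: The plate lies at rest flat on the turntable's rubber pad, same side up (within 10 degrees), its centre within 30 mm of the pad's centre; the lens stands upright within 20 mm of where it was (horizontal distance between plate and pad below 0.03 m and angle between each of plate, lens's own z axis and vertical below 0.17 rad and z of plate in the frame of pad between -0.005 and 0.008 m and linear speed of plate below 0.02 m/s and distance of lens from where it was at the start of the episode below 0.02 m); the robot touches nothing.
It fails at once if the lens is knocked over (angle between lens's own z axis and vertical above 0.5 rad).
It also fails if it takes over 45 s, if anything falls off the work surface, if the arm or the gripper's body presses on something with over 40 N, if the wrist force passes 120 N, or if a joint passes its speed limit or range.

ROBOT

A 7-joint arm with a two-finger parallel gripper is mounted at the origin on the work surface. World frame = base frame: x ahead of the robot, y to its left, z up, the work surface at z = 0. Lengths are in m, angles in rad, forces in N, time in s.
With the tool pointing down it reaches from about 0.35 to 0.9 m from the base axis. Payload 8.1 kg.
Tool frame: the origin (TCP) lies midway between the tips of the shut fingers; the grasp point (between the pads) lies 19 mm behind it; z points along the fingers, y is the line along which they close (so a half turn about z gives the same grasp; the last joint's range is limited). The gripper opens to 92 mm and grips with 3 to 60 N. Pads are 19 mm wide; open, the fingers measure 130 mm over their backs; the gripper's body (75 mm by 190 mm) begins 47 mm behind the grasp point.
Start: joints at [1.075, 0.434, 0.025, 1.573, -0.012, 1.134, -0.075], TCP at [0.239, -0.577, 0.227] pointing down, gripper open.
Joint ranges: [-2.62, 2.62], [-0.44, 2.09], [-1.27, 1.32], [0.08, 2.57], [-1.32, 4.46], [0.12, 2], [-2.74, 2.74]. Speed limits (rad/s): [2.22, 2.22, 3.01, 3.01, 3.14, 3.14, 3.14].

INTERFACE

Orientations are given as a rotation vector (axis times angle).
In Python, from cell import arm gives the robot as it stands.
- The arm moves only by the tool move_arm, never from a script. Its argument "motion" is a list of rows, each an object of numbers: "tx", "ty", "tz": the shift along the tool's x, y, z normalised to -1 to 1, where 1 is 1000 mm; "twist": the turn about the tool's z normalised to -1 to 1, where 1 is pi/2 rad. In form: [{"tx": .., "ty": .., "tz": .., "twist": ..}, ...]. A call has 1 to 12 rows; each row shifts and turns the commanded pose from where the row before left it, along the tool's axes as they then stand; what a row does not reach is not made up. A row lasts 1/10 s, in which the tool goes at most 50 mm and 8.59 degrees, less where a joint would pass 70% of its speed; a pose out of reach is approached as far as the arm can. A call with a number of a shift or a turn outside -1 to 1 is refused whole. A call with a gripper value outside its range is refused whole. "gripper" is the gripper's target within -1 to 1 (shut at 1, half-way at 0, fully open at -1), set as the call begins (left out, the last holds). The fingers move at their own pace and stop on an object; "squeeze" is the grip in N (left out, the last holds). Time passes only in rows, so rows that do not move let the fingers close. It gives the time, the measured TCP pose, the force, the opening and the grip force at its end, in the units of the state.
- arm.observe(): the state, without advancing time (a new reading comes with each control period).
- arm.get_image(name): name is "side" or "top" or "wrist"; returns the picture (400x640x3 uint8, red, green, blue); there is no depth.
- arm.calibration(name): a dict with "K" (3x3 intrinsics, pixels), "T" (4x4, takes a point from camera to world coordinates). Camera axes: x right, y down, z forward; pixel columns grow to the right and rows downward; lengths in m; the calibration is good to about 2 mm. A picture is of the moment at which its call begins: read the wrist's pose just before it. calibration takes no time and is no camera call; for the wrist camera it gives the pose at the moment of the call.
- arm.sign_off(): hands the job in; it is judged then, once.
Trained networks look in the newest picture that a camera, given by its name, has taken for a name from the list of things; names that differ only in an ending like _2 or _b are one class to them, and where a whole thing is asked for, a point or a joint stands for the part that bears it (a point fixed in the world has none). Each returns a list of dicts, best first, with "conf" (0 to 1); they miss things now and then, are a little off and sometimes report something else, mostly with a low value. They report only what shows in the picture. A call takes as long as a camera call. They do not tell look-alikes from the thing itself.
- arm.look_for(camera, query): "point" ([column, row] as shares, 0 to 1, of the picture: columns of its width, rows of its height, amid what is visible of it).
- arm.regions_of(camera, query): "region" (400x640 bool, what is visible of it) and "point" ([column, row] as shares, 0 to 1, of the picture: columns of its width, rows of its height, amid what is visible of it).
- arm.place_of(camera, query): "point" ([column, row] as shares, 0 to 1, of the picture: columns of its width, rows of its height: a listed point, or the origin of a listed thing).
The state is a dict: "clock": time; "joints": joint angles; "dq": joint speeds; "joint_efforts": joint torques, N m; "position": TCP position; "ee_rot": TCP orientation; "force": force on the tool from outside, world axes, zero at the start; "ft_torque": the same for the moment, N m; "width": opening from 0.0 (shut) to 1.0 (fully open); "gripper_force": force on a finger pad.
Only numpy, scipy, OpenCV 4.12 (cv2) and the standard library are available. Lean on these libraries where they do the work, as an engineer would, in place of code of your own. Each camera call takes 0.05 s, during which the arm holds its last target. There are 200 camera calls.

## Working session

There is one attempt and no reset: what is moved stays moved. The work goes in short steps, Python scripts to look and compute and a tool call to move; the robot and the scene stay as the last step left them, time stands still between calls to the robot, and variables do not carry over. Pictures are saved under pics/ and viewed, at most 10 in all, crops included, and the job is handed in when it is done.

Besides the shell and the picture viewer there is one more tool, called after "Emit:" as a command line: name --argument value ..., lists and objects as JSON in quotes. move_arm: Moves the arm, as the interface text tells. Scaled input: -1 to 1 covers 1000 mm each way for a shift and pi/2 rad each way for a turn. Its arguments: {"type":"object","properties":{"motion":{"type":"array","items":{"type":"object","properties":{"tx":{"type":"number"},"ty":{"type":"number"},"tz":{"type":"number"},"twist":{"type":"number"}}}},"gripper":{"type":"number"},"squeeze":{"type":"number"}},"required":["motion"]}

```bash
ls; mkdir -p pics
cat > h.py <<'E'
import numpy as np, cv2
from cell import arm
def ray(cam,p,z,cal=None):
    c=cal or arm.calibration(cam); K=np.array(c["K"]);T=np.array(c["T"])
    d=T[:3,:3]@np.linalg.solve(K,[p[0],p[1],1.]); o=T[:3,3]
    return o+d*(z-o[2])/d[2]
def proj(cam,P):
    c=arm.calibration(cam);T=np.linalg.inv(np.array(c["T"]));q=np.array(c["K"])@(T[:3,:3]@np.array(P)+T[:3,3]);return q[:2]/q[2]
def save(cam,n):
    im=arm.get_image(cam); cv2.imwrite(f"pics/{n}.png",im[...,::-1]); return im
E
python3 - <<'E'
from h import *
np.set_printoptions(precision=3,suppress=True)
H={"plate":.025,"nest":0,"pad":.02,"lens":.02}
ims=[save(c,c+"0") for c in("top","side")]
cv2.imwrite("pics/both0.png",cv2.resize(np.vstack(ims),(480,600))[...,::-1])
for c in("top","side"):
  for q in H:
    for r in arm.place_of(c,q)[:3]:
      p=np.array(r["point"])*[640,400]; print(c,q,round(r["conf"],2),p,ray(c,p,H[q]))
print({k:v for k,v in arm.observe().items() if k in("clock","position","ee_rot","force","width")})
print(arm.calibration("top"))
E
```

```text
pics
top plate 0.65 [299.584 174.32 ] [0.574 0.146 0.025]
top nest 0.95 [184.896 253.8  ] [0.352 0.454 0.   ]
top nest 0.76 [277.824 262.88 ] [0.333 0.2   0.   ]
top nest 0.63 [288.832 170.   ] [0.59  0.177 0.   ]
top pad 0.76 [434.88 201.52] [ 0.507 -0.224  0.02 ]
top lens 0.83 [440.704 147.32 ] [ 0.659 -0.241  0.02 ]
side plate 0.73 [328.384 193.12 ] [0.575 0.146 0.025]
side nest 0.97 [189.184 173.08 ] [0.347 0.476 0.   ]
side nest 0.87 [287.68 155.  ] [0.63  0.417 0.   ]
side nest 0.82 [320.768 195.4  ] [0.578 0.18  0.   ]
side pad 0.88 [430.592 300.   ] [ 0.514 -0.231  0.02 ]
side lens 0.83 [490.112 268.8  ] [ 0.672 -0.245  0.02 ]
{'clock': 0.5, 'position': array([ 0.239, -0.577,  0.227]), 'ee_rot': array([-3.081, -0.613,  0.   ]), 'force': array([0.774, 0.02 , 0.212]), 'width': 0.9973933607096389}
{'K': array([[470.422,   0.   , 315.627],
       [  0.   , 470.422, 201.04 ],
       [  0.   ,   0.   ,   1.   ]]), 'T': array([[ 0.02 , -0.992,  0.125,  0.342],
       [-1.   , -0.021, -0.   ,  0.102],
       [ 0.003, -0.125, -0.992,  1.29 ],
       [ 0.   ,  0.   ,  0.   ,  1.   ]])}
```

View pics/top0.png

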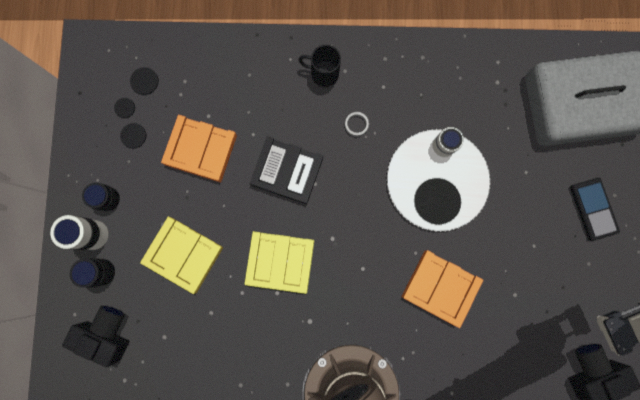

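View pics/side0.png

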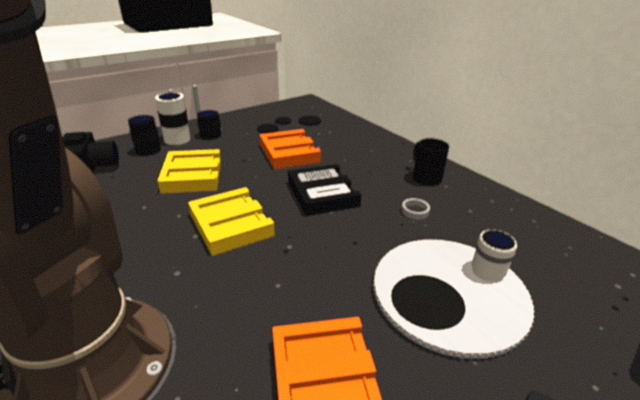

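The black nest is at about (287,170) in top, with the plate (slotted) in its right pocket at (300,174). The pad is at (437,201) and the lens at (450,140). Next I check which end has the thumb notch.

Run:
```python
from h import *
np.set_printoptions(precision=3,suppress=True)
a=cv2.imread("pics/top0.png")[125:215,240:335]; b=cv2.imread("pics/side0.png")[155:220,275:370]
f=lambda i:cv2.resize(np.clip(i.astype(float)*1.8,0,255).astype(np.uint8),(400,int(400*i.shape[0]/i.shape[1])),interpolation=cv2.INTER_CUBIC)
A,B=f(a),f(b); B=cv2.copyMakeBorder(B,0,A.shape[0]-B.shape[0],0,0,cv2.BORDER_CONSTANT)
cv2.imwrite("pics/crop.png",np.hstack([A,B]))
print(arm.calibration("wrist"))
for r in arm.regions_of("top","plate")[:2]:
  m=r["region"]; print(r["conf"],m.sum()); rc=cv2.minAreaRect(np.argwhere(m)[:,::-1].astype(np.float32)); 
  for p in cv2.boxPoints(rc): print(p,ray("top",p,.035))
```

```text
{'K': array([[348.829,   0.   , 317.15 ],
       [  0.   , 348.829, 200.554],
       [  0.   ,   0.   ,   1.   ]]), 'T': array([[ 0.384, -0.88 , -0.28 ,  0.316],
       [-0.923, -0.366, -0.116, -0.545],
       [-0.001,  0.303, -0.953,  0.384],
       [ 0.   ,  0.   ,  0.   ,  1.   ]])}
0.95 455
[287.326 188.688] [0.532 0.178 0.035]
[299.407 154.86 ] [0.626 0.148 0.035]
[313.597 159.928] [0.613 0.109 0.035]
[301.516 193.756] [0.519 0.139 0.035]
```

View pics/crop.png

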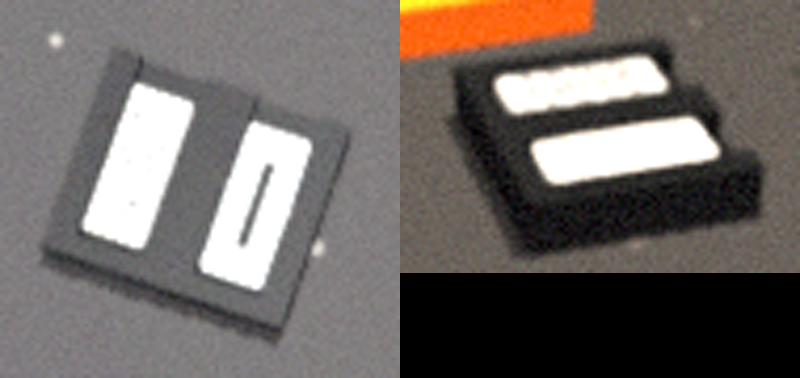

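The crop shows the notches on the far side (world +x), and the slotted plate in the pocket with lower y. Plate centre is about (0.573,0.144), yaw about -0.31. I'm moving above the notch end.

Emit:
move_arm --motion '[{"tx": 0.037,"ty": -0.0294},{"tx": 0.037,"ty": -0.0294},{"tx": 0.037,"ty": -0.0294},{"tx": 0.037,"ty": -0.0294},{"tx": 0.037,"ty": -0.0294},{"tx": 0.037,"ty": -0.0294},{"tx": 0.037,"ty": -0.0294},{"tx": 0.037,"ty": -0.0294},{"tx": 0.037,"ty": -0.0294},{"tx": 0.037,"ty": -0.0294},{"tx": 0.037,"ty": -0.0294},{"tx": 0.037,"ty": -0.0294}]' --gripper 1 --squeeze 20

```text
invalid input
```

Emit:
move_arm --motion '[{"tx": 0.037,"ty": -0.0294},{"tx": 0.037,"ty": -0.0294},{"tx": 0.037,"ty": -0.0294},{"tx": 0.037,"ty": -0.0294},{"tx": 0.037,"ty": -0.0294},{"twist": -0.0923},{"twist": -0.0923},{"twist": -0.0923},{"twist": -0.0923},{"twist": -0.0923},{"twist": -0.0923},{}]'

```text
invalid input
```

```bash
cat > look.py <<'E'
from h import *
import sys
from scipy.spatial.transform import Rotation as R
np.set_printoptions(precision=4,suppress=True)
n=sys.argv[1]; o=arm.observe(); M=R.from_rotvec(o["ee_rot"]).as_matrix()
print(o["clock"],o["position"],"yaw",np.arctan2(M[1,0],M[0,0]),"q",o["joints"],"F",o["force"],o["width"],o["gripper_force"])
cal=arm.calibration("wrist"); save("wrist",n)
for q,z in(("plate",.035),("nest",.036),("pad",.02),("lens",.02)):
  for r in arm.regions_of("wrist",q)[:2]:
    m=r["region"].astype(np.uint8); 
    if m.sum()<50: continue
    rc=cv2.minAreaRect(np.argwhere(m)[:,::-1].astype(np.float32)); b=cv2.boxPoints(rc)
    W=np.array([ray("wrist",p,z,cal)[:2] for p in b]); print(q,round(r["conf"],2),"c",W.mean(0),"box",W.tolist() if q in("plate",) else "", "px",b.mean(0))
E
python3 look.py w1
```

```text
0.55 [ 0.2392 -0.5774  0.2268] yaw 0.3927351405837567 q [ 1.0754  0.4344  0.025   1.5732 -0.0116  1.134  -0.0751] F [-0.3456 -0.0033 -0.1133] 0.9972537517857587 0.0
nest 0.66 c [ 0.2485 -0.3142] box  px [60.  57.5]
```

View pics/w1.png

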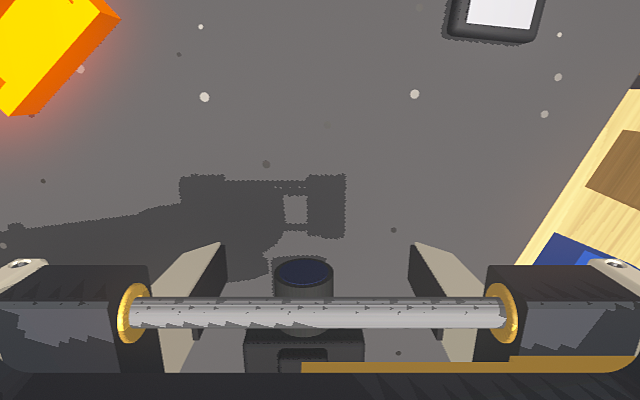

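The wrist view still shows the start position, with the fingers at rows 250-370. The moves were refused, so I'm sending all four numbers in every row.

Emit:
move_arm --motion '[{"tx": 0.037,"ty": -0.0294,"tz": 0,"twist": 0},{"tx": 0.037,"ty": -0.0294,"tz": 0,"twist": 0},{"tx": 0.037,"ty": -0.0294,"tz": 0,"twist": 0},{"tx": 0.037,"ty": -0.0294,"tz": 0,"twist": 0},{"tx": 0.037,"ty": -0.0294,"tz": 0,"twist": 0},{"tx": 0.037,"ty": -0.0294,"tz": 0,"twist": 0},{"tx": 0.037,"ty": -0.0294,"tz": 0,"twist": 0},{"tx": 0.037,"ty": -0.0294,"tz": 0,"twist": 0},{"tx": 0.037,"ty": -0.0294,"tz": 0,"twist": 0},{"tx": 0.037,"ty": -0.0294,"tz": 0,"twist": 0},{"tx": 0.037,"ty": -0.0294,"tz": 0,"twist": 0},{"tx": 0.037,"ty": -0.0294,"tz": 0,"twist": 0}]' --gripper 1 --squeeze 20

```text
clock: 2.0
position: [0.5151, -0.0799, 0.227]
ee_rot: [3.081, 0.612, 0.001]
force: [-0.2, -0.8, -0.0]
width: 0.014
gripper_force: 0.0
```

Emit:
move_arm --motion '[{"tx": 0.037,"ty": -0.0294,"tz": 0,"twist": 0},{"tx": 0.037,"ty": -0.0294,"tz": 0,"twist": 0},{"tx": 0.037,"ty": -0.0294,"tz": 0,"twist": 0},{"tx": 0.037,"ty": -0.0294,"tz": 0,"twist": 0},{"tx": 0.037,"ty": -0.0294,"tz": 0,"twist": 0},{"tx": 0,"ty": 0,"tz": 0,"twist": -0.0923},{"tx": 0,"ty": 0,"tz": 0,"twist": -0.0923},{"tx": 0,"ty": 0,"tz": 0,"twist": -0.0923},{"tx": 0,"ty": 0,"tz": 0,"twist": -0.0923},{"tx": 0,"ty": 0,"tz": 0,"twist": -0.0923},{"tx": 0,"ty": 0,"tz": 0,"twist": -0.0923},{"tx": 0,"ty": 0,"tz": 0,"twist": 0}]'

```text
clock: 3.2
position: [0.6291, 0.1248, 0.2266]
ee_rot: [-2.534, -1.857, 0.0]
force: [0.2, 0.2, 0.3]
width: 0.002
gripper_force: 0.0
```

```bash
python3 look.py w2
```

```text
3.2 [0.6291 0.1248 0.2266] yaw 1.264653587439487 q [ 0.0393  0.5126 -0.49    1.4974  0.2506  1.1946 -0.7958] F [0.2322 0.1648 0.3243] 0.0023583073991957373 0.0
plate 0.57 c [0.5774 0.149 ] box [[0.5213094581745684, 0.14525020102362524], [0.5381184971464968, 0.18405879118094715], [0.6317152237475898, 0.15326917970756354], [0.6183091821236204, 0.11328364313066497]] px [260.9984 167.625 ]
nest 0.73 c [0.5856 0.1878] box  px [255.  122.5]
nest 0.67 c [0.3685 0.1946] box  px [ 55.4401 180.5236]
pad 0.74 c [ 0.5606 -0.0968] box  px [317.5 350.5]
```

View pics/w2.png

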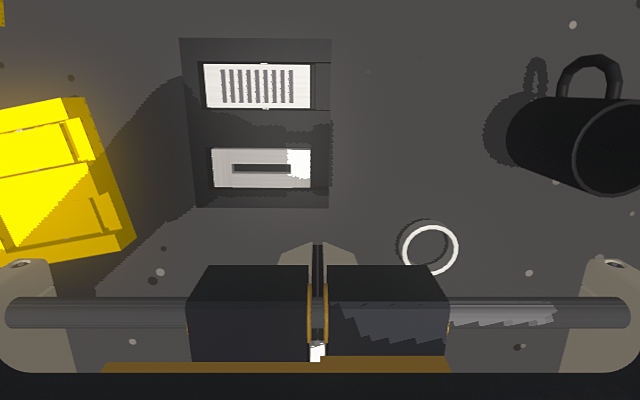

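The wrist view shows the plate level in its pocket, corners about (211,148)–(312,188), with the cut-down end wall on its right side (315–330). I'm refining the press point to (0.627,0.129) and descending.

Emit:
move_arm --motion '[{"tx": 0.003,"ty": -0.003,"tz": 0.0425,"twist": 0},{"tx": 0,"ty": 0,"tz": 0.0425,"twist": 0},{"tx": 0,"ty": 0,"tz": 0.0425,"twist": 0},{"tx": 0,"ty": 0,"tz": 0.04,"twist": 0},{"tx": 0,"ty": 0,"tz": 0.015,"twist": 0},{"tx": 0,"ty": 0,"tz": 0.004,"twist": 0},{"tx": 0,"ty": 0,"tz": 0,"twist": 0}]'

```text
clock: 4.15
position: [0.6278, 0.1292, 0.0412]
ee_rot: [2.536, 1.853, 0.002]
force: [-0.2, 1.2, -0.0]
width: 0.001
gripper_force: 0.0
```

Emit:
move_arm --motion '[{"tx": 0,"ty": 0,"tz": 0.003,"twist": 0},{"tx": 0,"ty": 0,"tz": 0.003,"twist": 0},{"tx": 0,"ty": 0,"tz": 0.003,"twist": 0},{"tx": 0,"ty": 0,"tz": 0.002,"twist": 0},{"tx": 0,"ty": 0,"tz": 0,"twist": 0}]'

```text
clock: 4.65
position: [0.6279, 0.1287, 0.0296]
ee_rot: [2.536, 1.853, 0.002]
force: [1.9, 0.2, 1.9]
width: 0.005
gripper_force: 1.5
```

Contact was made at about 2 N. I'm going on.

Emit:
move_arm --motion '[{"tx": 0,"ty": 0,"tz": 0.002,"twist": 0},{"tx": 0,"ty": 0,"tz": 0.002,"twist": 0},{"tx": 0,"ty": 0,"tz": 0.002,"twist": 0},{"tx": 0,"ty": 0,"tz": 0,"twist": 0}]'

```text
clock: 5.05
position: [0.627, 0.1287, 0.0228]
ee_rot: [-2.536, -1.854, 0.001]
force: [2.5, -1.0, 0.3]
width: -0.0
gripper_force: 1.2
```

Run:
```python
from h import *
im=save("side","s1")[130:240,250:400]; cv2.imwrite("pics/s1c.png",cv2.resize(im[...,::-1],(750,550),interpolation=cv2.INTER_CUBIC)); print(arm.observe()["force"])
```

```text
[ 1.35066875 -1.17390699  0.07959887]
```

View pics/s1c.png

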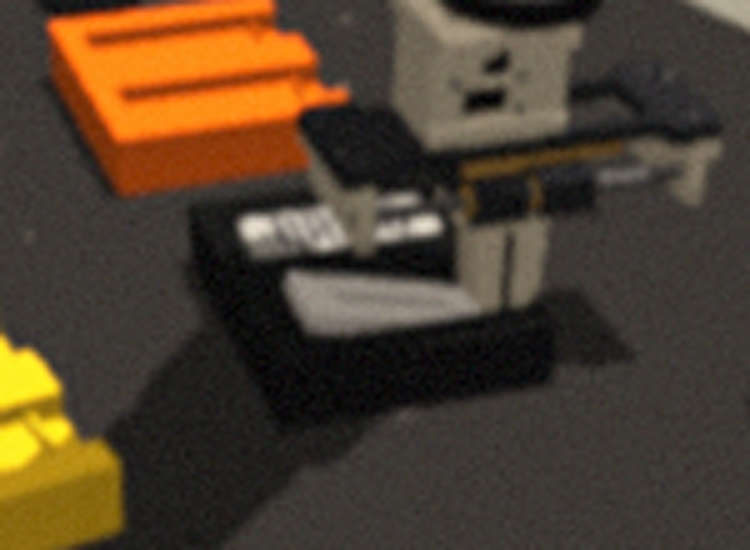

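The crop shows the plate clearly tipped, with its near end at (290,280) up out of the pocket. I'll press a little more to be sure it reached the stop, then raise.

Emit:
move_arm --motion '[{"tx": 0,"ty": 0,"tz": 0.001,"twist": 0},{"tx": 0,"ty": 0,"tz": 0.0005,"twist": 0},{"tx": 0,"ty": 0,"tz": 0,"twist": 0}]'

```text
clock: 5.4
position: [0.6269, 0.1288, 0.0216]
ee_rot: [-2.536, -1.854, 0.001]
force: [2.2, -0.6, 1.4]
width: 0.005
gripper_force: 1.0
```

Emit:
move_arm --motion '[{"tx": 0,"ty": 0,"tz": -0.03,"twist": 0},{"tx": -0.01,"ty": 0,"tz": -0.045,"twist": 0},{"tx": -0.02,"ty": -0.02,"tz": -0.04,"twist": 0},{"tx": -0.02,"ty": -0.02,"tz": -0.04,"twist": 0},{"tx": 0,"ty": 0,"tz": 0,"twist": 0}]' --gripper -1

```text
clock: 5.9
position: [0.5732, 0.0929, 0.1818]
ee_rot: [2.534, 1.852, 0.006]
force: [-0.1, -0.1, -0.0]
width: 0.392
gripper_force: 0.0
```

```bash
python3 look.py w3
```

```text
5.9 [0.5732 0.0929 0.1818] yaw 1.262237444918875 q [ 0.1088  0.4546 -0.5072  1.7142  0.2531  1.0333 -0.7935] F [-0.0653 -0.0833 -0.0358] 0.39229877670470203 0.0
plate 0.69 c [0.5751 0.149 ] box [[0.5343225591607552, 0.18328445292864423], [0.6285064701879756, 0.15552344806538673], [0.6178719440123744, 0.11409648149985947], [0.5195258885013071, 0.14307057516082572]] px [297.8864 125.662 ]
nest 0.77 c [0.3704 0.1943] box  px [ 56.6701 139.9994]
pad 0.6 c [ 0.5433 -0.093 ] box  px [340.8629 345.484 ]
pad 0.28 c [0.5744 0.1478] box  px [298.348  125.5541]
```

View pics/w3.png

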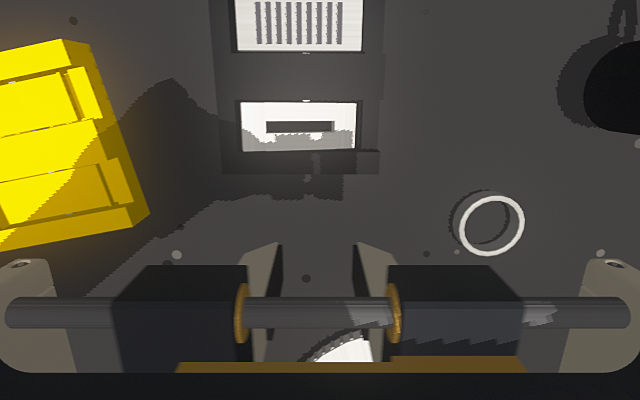

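Not clear from this view whether it stays tipped, so I'm fitting the plate's four corners for perspective taper.

Run:
```python
from h import *
np.set_printoptions(precision=3,suppress=True)
cal=arm.calibration("wrist"); save("wrist","w4"); T=np.array(cal["T"]);K=np.array(cal["K"])
m=arm.regions_of("wrist","plate")[0]["region"]
ys,xs=np.nonzero(m); print(m.sum(),xs.min(),xs.max(),ys.min(),ys.max())
for c in range(xs.min(),xs.max()+1,8): print(c,ys[xs==c].min(),ys[xs==c].max(),end=' | ')
print()
def px(P):
    q=K@(T[:3,:3].T@(np.array(P)-T[:3,3])); return q[:2]/q[2]
u=np.array([.95,-.31,0]);v=np.array([.31,.95,0])
for t in(0,.35):
  for x,y in((-.05,.02),(-.05,-.02),(.05,.02),(.05,-.02)):
    X=.005+(x-.005)*np.cos(t)+.012*np.sin(t); Z=.023-(x-.005)*np.sin(t)+.012*np.cos(t)
    print(t,x,y,px(np.array([.575,.146,0])+u*X+v*y+[0,0,Z]))
im=cv2.imread("pics/w4.png"); 
cv2.imwrite("pics/w4c.png",cv2.resize(im[60:200,200:400],(800,560),interpolation=cv2.INTER_CUBIC))
```

```text
5043 240 358 102 153
240 103 116 | 248 102 153 | 256 102 152 | 264 103 152 | 272 103 152 | 280 103 152 | 288 103 151 | 296 103 151 | 304 103 151 | 312 103 151 | 320 103 151 | 328 103 150 | 336 103 150 | 344 102 150 | 352 103 149 | 
0 -0.05 0.02 [239.233 105.569]
0 -0.05 -0.02 [241.961 153.727]
0 0.05 0.02 [360.402 106.745]
0 0.05 -0.02 [358.216 154.833]
0.35 -0.05 0.02 [243.825 106.711]
0.35 -0.05 -0.02 [246.522 157.762]
0.35 0.05 0.02 [359.83  105.867]
0.35 0.05 -0.02 [357.773 151.642]
```

View pics/w4c.png

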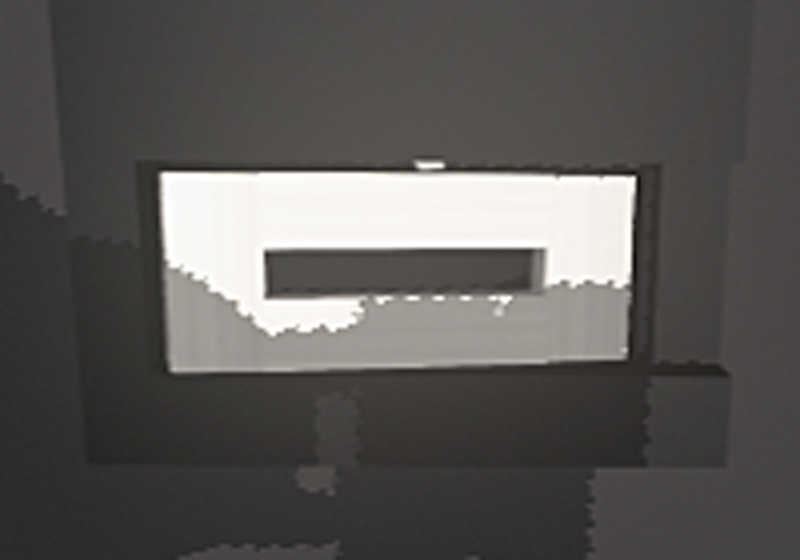

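The taper (left edge 51 px, right edge 46.5 px) matches the fully tipped prediction of 51/46 rather than 48/48 for flat. Now I turn the tool across the plate above the raised end.

Emit:
move_arm --motion '[{"tx": 0.0266,"ty": -0.0253,"tz": 0,"twist": 0},{"tx": 0.0266,"ty": -0.0253,"tz": 0,"twist": 0},{"tx": 0,"ty": 0,"tz": 0,"twist": -0.0905},{"tx": 0,"ty": 0,"tz": 0,"twist": -0.0905},{"tx": 0,"ty": 0,"tz": 0,"twist": -0.0905},{"tx": 0,"ty": 0,"tz": 0,"twist": -0.0905},{"tx": 0,"ty": 0,"tz": 0,"twist": -0.0905},{"tx": 0,"ty": 0,"tz": 0,"twist": -0.0905},{"tx": 0,"ty": 0,"tz": 0,"twist": -0.0905},{"tx": 0,"ty": 0,"tz": 0,"twist": -0.0905},{"tx": 0,"ty": 0,"tz": 0,"twist": -0.0905},{"tx": 0,"ty": 0,"tz": 0,"twist": -0.0905}]' --gripper -0.52

```text
clock: 7.45
position: [0.5415, 0.1596, 0.1757]
ee_rot: [-0.702, -3.06, 0.0]
force: [-0.7, -0.6, -0.3]
width: 0.76
gripper_force: 0.0
```

Emit:
move_arm --motion '[{"tx": 0,"ty": 0,"tz": 0.03,"twist": -0.0905},{"tx": 0,"ty": 0,"tz": 0.045,"twist": 0},{"tx": 0,"ty": 0,"tz": 0.035,"twist": 0},{"tx": 0,"ty": 0,"tz": 0.014,"twist": 0},{"tx": 0,"ty": 0,"tz": 0,"twist": 0}]'

```text
clock: 7.95
position: [0.5404, 0.1591, 0.0506]
ee_rot: [-0.492, -3.099, 0.002]
force: [-0.7, 0.1, 1.0]
width: 0.759
gripper_force: 0.0
```

Run:
```python
from h import *
from scipy.spatial.transform import Rotation as R
o=arm.observe();M=R.from_rotvec(o["ee_rot"]).as_matrix();print(o["position"],np.arctan2(M[1,0],M[0,0]),o["joints"],o["width"])
im=save("side","s2")[130:240,250:400]; cv2.imwrite("pics/s2c.png",cv2.resize(im[...,::-1],(750,550),interpolation=cv2.INTER_CUBIC))
```

```text
[0.54041973 0.15909668 0.05063716] 2.826887874946903 [ 0.16018832  0.68487808 -0.79158248  1.85531362  0.62515612  0.8742137
  0.3155501 ] 0.7589869752355809
```

View pics/s2c.png

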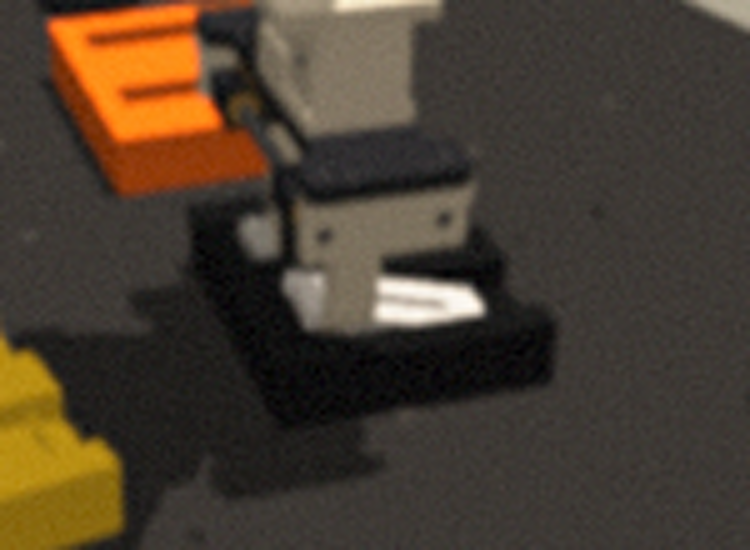

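The near finger stands beside the raised end at (350,290), a bit inboard. I'll shift 5 mm towards the end, go down, and grip.

Emit:
move_arm --motion '[{"tx": 0.005,"ty": 0,"tz": 0,"twist": 0},{"tx": 0,"ty": 0,"tz": 0.008,"twist": 0},{"tx": 0,"ty": 0,"tz": 0.0045,"twist": 0},{"tx": 0,"ty": 0,"tz": 0,"twist": 0}]'

```text
clock: 8.4
position: [0.5369, 0.1605, 0.04]
ee_rot: [0.493, 3.103, -0.001]
force: [-0.7, -0.2, -0.1]
width: 0.759
gripper_force: 0.0
```

Emit:
move_arm --motion '[{"tx": 0,"ty": 0,"tz": 0,"twist": 0},{"tx": 0,"ty": 0,"tz": 0,"twist": 0},{"tx": 0,"ty": 0,"tz": 0,"twist": 0},{"tx": 0,"ty": 0,"tz": 0,"twist": 0},{"tx": 0,"ty": 0,"tz": 0,"twist": 0},{"tx": 0,"ty": 0,"tz": 0,"twist": 0}]' --gripper 1 --squeeze 25

```text
clock: 9.0
position: [0.5371, 0.1609, 0.0403]
ee_rot: [0.493, 3.102, -0.0]
force: [0.7, -0.4, 1.3]
width: 0.434
gripper_force: 25.3
```

Gripped at 39.9 mm, which matches the plate width. Lifting.

Emit:
move_arm --motion '[{"tx": 0,"ty": 0,"tz": -0.005,"twist": 0},{"tx": 0,"ty": 0,"tz": -0.01,"twist": 0},{"tx": 0,"ty": 0,"tz": -0.015,"twist": 0},{"tx": 0,"ty": 0,"tz": -0.03,"twist": 0},{"tx": 0,"ty": 0,"tz": -0.03,"twist": 0},{"tx": 0,"ty": 0,"tz": -0.03,"twist": 0},{"tx": 0,"ty": 0,"tz": 0,"twist": 0}]'

```text
clock: 9.7
position: [0.5389, 0.1627, 0.1655]
ee_rot: [0.492, 3.096, 0.006]
force: [0.3, 0.7, -0.5]
width: 0.433
gripper_force: 25.0
```

Run:
```python
from h import *
np.set_printoptions(precision=4,suppress=True)
o=arm.observe(); print(o["clock"],o["position"],o["force"],o["width"])
for c in("top","side"):
  save(c,c+"5")
  for q,z in(("pad",.02),("lens",.02)):
    for r in arm.place_of(c,q)[:1]: print(c,q,r["conf"],ray(c,np.array(r["point"])*[640,400],z))
# dark disc & white disc fits in top picture
g=cv2.imread("pics/top5.png",0)
w=(g>150).astype(np.uint8); n,l,s,ce=cv2.connectedComponentsWithStats(w); i=l[150,410]; 
p=np.argwhere(l==i)[:,::-1].astype(np.float32); e=cv2.fitEllipse(cv2.convexHull(p)); print("table",e,ray("top",e[0],.02))
d=((g<70)).astype(np.uint8); n,l,s,ce=cv2.connectedComponentsWithStats(d); i=l[201,437]; p=np.argwhere(l==i)[:,::-1].astype(np.float32); e=cv2.fitEllipse(cv2.convexHull(p)); print("pad",s[i],e,ray("top",e[0],.02))
im=cv2.imread("pics/side5.png")[60:400,240:600]; cv2.imwrite("pics/s5c.png",cv2.resize(im,(630,595)))
```

```text
9.7 [0.5389 0.1627 0.1655] [ 0.2676  0.6633 -0.5264] 0.4326289323695515
top pad 0.72 [ 0.5057 -0.2303  0.02  ]
top lens 0.67 [ 0.6576 -0.2473  0.02  ]
side pad 0.61 [ 0.5141 -0.2266  0.02  ]
side lens 0.67 [ 0.6679 -0.2439  0.02  ]
table ((438.6897277832031, 178.8917694091797), (100.24858093261719, 104.39644622802734), 144.01971435546875) [ 0.5702 -0.2348  0.02  ]
pad [  240   140   273   260 14407] ((374.0228271484375, 272.8862609863281), (222.33822631835938, 403.89276123046875), 151.89280700683594) [ 0.3119 -0.0589  0.02  ]
```

View pics/s5c.png

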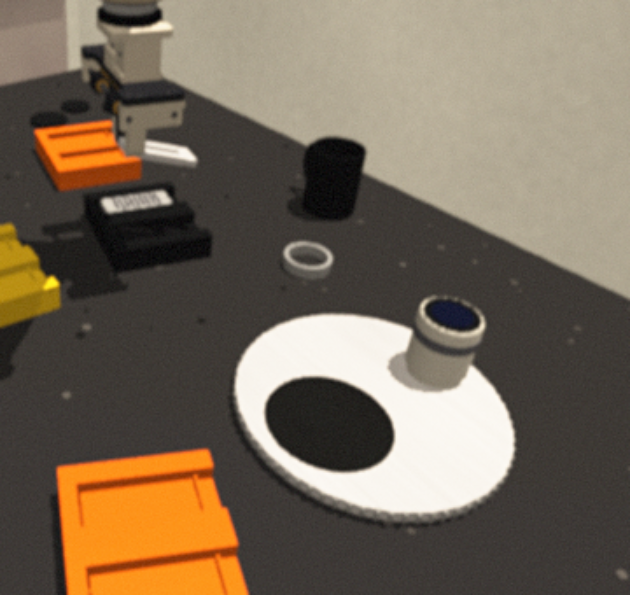

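The side view shows the plate held by its raised end, twin still in the nest. The pad averages to (0.510,-0.229). I'm carrying it over, gripped end away from the lens.

Emit:
move_arm --motion '[{"tx": -0.006,"ty": -0.0424,"tz": 0,"twist": 0},{"tx": -0.006,"ty": -0.0424,"tz": 0,"twist": 0},{"tx": -0.006,"ty": -0.0424,"tz": 0,"twist": 0},{"tx": -0.006,"ty": -0.0424,"tz": 0,"twist": 0},{"tx": -0.006,"ty": -0.0424,"tz": 0,"twist": 0},{"tx": -0.006,"ty": -0.0424,"tz": 0,"twist": 0},{"tx": -0.006,"ty": -0.0424,"tz": 0,"twist": 0},{"tx": -0.006,"ty": -0.0424,"tz": 0,"twist": 0},{"tx": -0.006,"ty": -0.0424,"tz": 0,"twist": 0},{"tx": 0,"ty": 0,"tz": 0.04,"twist": 0},{"tx": 0,"ty": 0,"tz": 0.03,"twist": 0},{"tx": 0,"ty": 0,"tz": 0,"twist": 0}]'

```text
clock: 11.2
position: [0.4668, -0.2183, 0.0864]
ee_rot: [-0.493, -3.095, -0.003]
force: [0.3, 0.2, -0.3]
width: 0.432
gripper_force: 25.0
```

Run:
```python
from h import *
np.set_printoptions(precision=4,suppress=True)
o=arm.observe(); print(o["clock"],o["position"],o["force"],o["width"],o["joints"])
a=save("top","top6")[120:260,360:520]; b=save("side","side6")[200:370,340:560]
f=lambda i:cv2.resize(i[...,::-1],(400,int(400*i.shape[0]/i.shape[1])),interpolation=cv2.INTER_CUBIC)
A,B=f(a),f(b); B=cv2.copyMakeBorder(B,0,A.shape[0]-B.shape[0],0,0,cv2.BORDER_CONSTANT)
cv2.imwrite("pics/c6.png",np.hstack([A,B]))
```

```text
11.2 [ 0.4668 -0.2183  0.0864] [ 0.2707  0.2446 -0.3319] 0.43220385109107773 [ 0.9408  0.5804 -0.842   1.9402  0.5573  0.8792  1.0615]
```

View pics/c6.png

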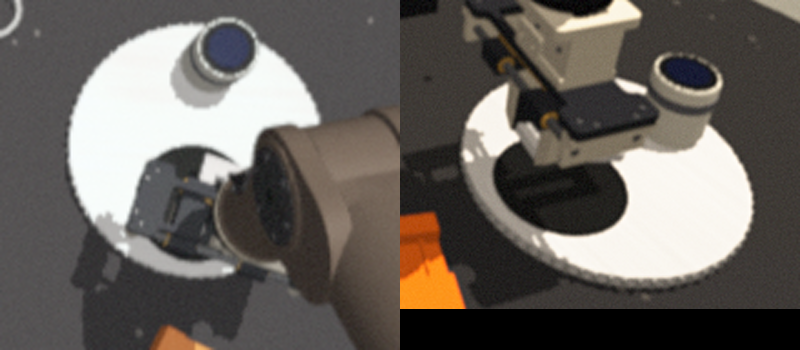

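View 10: the gripper with the plate is over the pad (top crop (190,200)), and the lens is clear at (225,45). I'm lowering with a softer grip so the plate can pivot flat.

Emit:
move_arm --motion '[{"tx": -0.005,"ty": 0,"tz": 0.015,"twist": 0},{"tx": 0,"ty": 0,"tz": 0.015,"twist": 0},{"tx": 0,"ty": 0,"tz": 0,"twist": 0},{"tx": 0,"ty": 0,"tz": 0.004,"twist": 0},{"tx": 0,"ty": 0,"tz": 0.004,"twist": 0},{"tx": 0,"ty": 0,"tz": 0.004,"twist": 0},{"tx": 0,"ty": 0,"tz": 0,"twist": 0}]' --squeeze 8

```text
clock: 12.0
position: [0.4748, -0.2202, 0.048]
ee_rot: [-0.493, -3.103, -0.0]
force: [-0.0, 0.7, 0.2]
width: 0.432
gripper_force: 8.0
```

Emit:
move_arm --motion '[{"tx": 0,"ty": 0,"tz": 0.004,"twist": 0},{"tx": 0,"ty": 0,"tz": 0.004,"twist": 0},{"tx": 0,"ty": 0,"tz": 0.004,"twist": 0},{"tx": 0,"ty": 0,"tz": 0.003,"twist": 0},{"tx": 0,"ty": 0,"tz": 0,"twist": 0}]'

```text
clock: 12.5
position: [0.4746, -0.2202, 0.0328]
ee_rot: [-0.493, -3.102, -0.0]
force: [-1.2, -0.7, -0.3]
width: 0.439
gripper_force: 8.0
```

Emit:
move_arm --motion '[{"tx": 0,"ty": 0,"tz": 0.003,"twist": 0},{"tx": 0,"ty": 0,"tz": 0.003,"twist": 0},{"tx": 0,"ty": 0,"tz": 0.002,"twist": 0},{"tx": 0,"ty": 0,"tz": 0,"twist": 0}]'

```text
clock: 12.9
position: [0.4747, -0.2202, 0.025]
ee_rot: [-0.493, -3.103, -0.0]
force: [-0.4, 1.0, -0.7]
width: 0.434
gripper_force: 8.0
```

Emit:
move_arm --motion '[{"tx": 0,"ty": 0,"tz": 0.0015,"twist": 0},{"tx": 0,"ty": 0,"tz": 0,"twist": 0}]'

```text
clock: 13.1
position: [0.4749, -0.2202, 0.0237]
ee_rot: [0.493, 3.102, 0.0]
force: [-0.3, 0.8, -0.0]
width: 0.436
gripper_force: 8.0
```

Emit:
move_arm --motion '[{"tx": 0,"ty": 0,"tz": 0,"twist": 0},{"tx": 0,"ty": 0,"tz": 0,"twist": 0},{"tx": 0,"ty": 0,"tz": 0,"twist": 0},{"tx": 0,"ty": 0,"tz": 0,"twist": 0},{"tx": 0,"ty": 0,"tz": -0.01,"twist": 0},{"tx": 0,"ty": 0,"tz": -0.03,"twist": 0},{"tx": 0,"ty": 0,"tz": -0.045,"twist": 0},{"tx": 0.03,"ty": 0,"tz": -0.035,"twist": 0},{"tx": 0.045,"ty": 0,"tz": -0.01,"twist": 0},{"tx": 0,"ty": 0.048,"tz": 0,"twist": 0},{"tx": 0,"ty": 0.048,"tz": 0,"twist": 0},{"tx": 0,"ty": 0.048,"tz": 0,"twist": 0}]' --gripper -0.6

```text
clock: 14.3
position: [0.4483, -0.0597, 0.1548]
ee_rot: [0.498, 3.1, -0.001]
force: [1.3, 0.9, -0.6]
width: 0.8
gripper_force: 0.0
```

Run:
```python
from h import *
np.set_printoptions(precision=4,suppress=True)
o=arm.observe(); print(o["clock"],o["position"],o["force"],o["width"])
for c in("top","side"):
  save(c,c+"7")
  for q,z in(("pad",.02),("lens",.02),("plate",.02)):
    for r in arm.place_of(c,q)[:1]: print(c,q,r["conf"],ray(c,np.array(r["point"])*[640,400],z))
  r=arm.regions_of(c,"plate")
  if r:
    b=cv2.boxPoints(cv2.minAreaRect(np.argwhere(r[0]["region"])[:,::-1].astype(np.float32)))
    W=np.array([ray(c,p,.03)[:2] for p in b]); print("plate",r[0]["conf"],W.mean(0),np.linalg.norm(W-np.roll(W,1,0),axis=1))
```

```text
14.3 [ 0.4483 -0.0597  0.1548] [ 1.2641  0.9451 -0.5543] 0.8000082788693794
top lens 0.92 [ 0.6604 -0.2484  0.02  ]
side pad 0.91 [ 0.5072 -0.2306  0.02  ]
side lens 0.61 [ 0.6689 -0.2466  0.02  ]
side plate 0.78 [ 0.5162 -0.2349  0.02  ]
plate 0.62 [ 0.5083 -0.2373] [0.0477 0.1178 0.0521 0.1104]
```

The plate measures about 10 mm from the pad centre, the lens is unmoved, and there is nothing on the pad to prop the plate up. I'll settle briefly and hand in.

Emit:
move_arm --motion '[{"tx": 0,"ty": 0,"tz": 0,"twist": 0},{"tx": 0,"ty": 0,"tz": 0,"twist": 0},{"tx": 0,"ty": 0,"tz": 0,"twist": 0}]'

```text
clock: 15.1
position: [0.4481, -0.0603, 0.1537]
ee_rot: [-0.494, -3.102, 0.0]
force: [0.1, 0.3, -0.0]
width: 0.798
gripper_force: 0.0
```

```bash
python3 -c "
from cell import arm
print(arm.observe()['force'],arm.sign_off())"
```

```text
the job is handed in; nothing more can be done
[ 0.14891529  0.25872016 -0.01929394] None
```

I handed the job in at about 15 s: the plate was tipped, lifted out and laid same side up about 10 mm from the pad's centre, and the lens was not moved. I inferred that it lies flat rather than checking it in a picture, no verdict came back, and I viewed 11 pictures, one over the limit of 10.

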